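Gauge a dowel through the window plate

ROBOT

A 6-joint arm with a two-finger parallel gripper is mounted at the origin on a cart in front of the work surface, level with it; the furniture and walls round the work are solid. World frame = base frame: x ahead of the robot, y to its left, z up, the work surface at z = 0. Lengths are in mm, angles in rad, forces in N, time in s.
With the tool pointing down it reaches from about 300 to 775 mm from the base axis. Payload 14.6 kg.
Tool frame: the origin (TCP) lies midway between the tips of the shut fingers; the grasp point (between the pads) lies behind it (manip.grip_depth is the z of the grasp point in the tool frame, in mm); z points along the fingers, y is the line along which they close (so a half turn about z gives the same grasp; the last joint's range is limited). The gripper opens to 94 mm and grips with 3 to 60 N. Pads are 16 mm wide; open, the fingers measure 119 mm over their backs; the gripper's body (75 mm by 177 mm) begins 78 mm behind the grasp point.
Start: joints at [1.239, 0.3, 1.521, -0, 1.321, -0.067], TCP at [143.942, 530.82, 205.446] pointing down, gripper open.
Joint ranges: [-3.03, 3.03], [-0.79, 2.21], [0.23, 2.52], [-1.04, 4.18], [0, 3.07], [-2.55, 2.55]. Speed limits (rad/s): [2.22, 2.22, 2.57, 3.14, 3.14, 3.14].

INTERFACE

Orientations are given as [roll, pitch, yaw] about the fixed x, y, z axes, in that order (R = Rz(yaw) Ry(pitch) Rx(roll)).
In Python, from cell import manip gives the robot as it stands.
- The arm moves only by the shell command python3 nudge.py 'ROWS' [OPENING] [FORCE]. ROWS is a JSON list of rows, 1 to 5 of them, each of 6 numbers: dx, dy, dz in mm, then a rotation vector rx, ry, rz in rad; each row is the pose to reach, as a shift and turn from the pose commanded when the command began, along the tool's axes at that moment; what a row does not reach only later rows make up. A row lasts 1/10 s, in which the tool goes at most 50 mm and 0.15 rad, less where a joint would pass 70% of its speed; a pose out of reach is approached as far as the arm can. OPENING is the finger opening in mm, set as the command begins (- or left out keeps the last). The fingers move at their own pace and stop on an object; FORCE is the grip in N (left out, the last holds). Time passes only in rows, so rows that do not move let the fingers close. It prints the time, the measured TCP pose, the force, the opening and the grip force at its end.
- manip.read_state(): the state, without advancing time (a new reading comes with each control period).
- manip.camera(name): name is "scene" or "side" or "wrist"; returns (picture, depth): 384x512x3 uint8, red, green, blue; 384x512 float32, mm along the optical axis (not along the pixel's ray), 0 where there is no reading.
- manip.camera_info(name): a dict with "K" (3x3 intrinsics, pixels), "rvec" (rotation vector, rad) and "tvec" (3), from world to camera coordinates, as OpenCV has them; the wrist camera has in their place "mount" (4x4, takes a point from camera to tool coordinates, whose origin is the TCP and whose axes are the flange's). Camera axes: x right, y down, z forward; pixel columns grow to the right and rows downward; lengths in mm; the calibration is good to about 2 mm. A picture is of the moment at which its call begins: read the wrist's pose just before it. camera_info takes no time and is no camera call.
- manip.sign_off(): hands the job in; it is judged then, once.
The state is a dict: "clock": time; "joints": joint angles; "qd": joint speeds; "effort": joint torques, N m; "eef_pos": TCP position; "eef_rot": TCP orientation; "wrist_force": force on the tool from outside, world axes, zero at the start; "moment": the same for the moment, N m; "finger_gap": finger opening in mm; "finger_force": force on a finger pad.
Only numpy, scipy, OpenCV 4.12 (cv2) and the standard library are available. Lean on these libraries where they do the work, as an engineer would, in place of code of your own. Each camera call takes 0.05 s, during which the arm holds its last target. There are 200 camera calls.

TASK

Find the size of the wooden dowel that lies in the gauge's channel: slide the steel plate by its black handle to bring its windows in front of the channel one after the other, narrowest first, and press the dowel firmly against the plate each time, pushing on its rear end with the fingertips, until a window lets it pass. Push it on through the first window that takes it, until more than half of it sticks out behind the plate, and leave it lying there in the channel. Leave the spare dowel in its rack and do not disturb the things standing around.

Things in the scene. Friction and masses are not known exactly. Their poses are not given: they have to be found in the camera images.
- gauge_stand: fixed stand with a V channel. Origin on the bench under the plate's track; x along the channel, the way the dowel is pushed; y the way the plate slides to higher joint values; z up. Channel at y = 0: entry x -235 to -16 mm, exit x 16 to 165 mm; V bottom 16 mm above the bench, rims 27 mm high, 40 mm wide over all. A second V channel at y = 70 mm (x -235 to -30 mm) is the spare dowel's rack.
- gauge (a joint): slide position of the steel gauge plate (m), range -0.06 to 0.06. At +0.048 the narrowest window is centred on the channel, at 0 the middle one, at -0.048 the widest. It stays where it is left; 3 N moves it. Within 3 mm of centre a fitting dowel finds its way in; a trial counts within 6 mm.
- gauge_plate: upright steel plate, 16 mm thick (faces at stand x -8 and +8 mm), 154 mm long, top 77 mm above the bench, with three closed windows. Origin on the bench under the middle window, axes as the stand. Windows in plate y: 25 mm wide at -48 mm, 35 mm wide at 0, 45 mm wide at +48 mm; one, two, three brass pips on top mark them. It stops a dowel wider than the window.
- gauge_grip (a point): the plate's handle: an upright black post 16 mm across on the plate's top over the middle window, 77 to 117 mm above the bench; this point is on its axis 103 mm above the bench. Pinch it from above or push it sideways. A wall shelf hangs over the back of the bench, from about x = 0.58 m on: keep wrist and arm in front of it.
- dowel_thin: thinner round wooden dowel, 32 mm across, 180 mm long, about 0.12 kg. Origin at its middle, x along its length. Either this or the thicker one lies in the channel's entry (stand y = 0, axis 36 mm above the bench, front end 10 to 25 mm short of the plate); the other is the spare in the rack (stand y = 70 mm).
- dowel_thick: thicker round wooden dowel, 42 mm across, 180 mm long, about 0.2 kg. Origin at its middle, x along its length; its axis is 42 mm above the bench when in a channel. Lies in the channel's entry or is the spare in the rack, see the thinner one.
- tape_measure: a yellow and black tape measure, 34 x 70 x 62 mm, standing on edge in front at the left; a bystander, origin under its centre
- sanding_block: a brown sanding block, 55 x 100 x 31 mm, at the back on the right; a bystander, origin under its centre
- screw_jar: a jar of screws, 58 mm across, 75 mm high, at the back; a bystander, origin under its centre
- thinner: a small grey bottle with a black spout, 38 mm across, 125 mm high, at the back; a bystander, origin under its centre

How it is judged:
By the outcome, as a careful person would: the job done as asked, in the order asked, and still so for the second after the job is handed in, with the robot touching nothing.
It also fails if it takes over 72 s, if anything falls off the work surface, if the arm or the gripper's body presses on something with over 40 N, if the wrist force passes 120 N, or if a joint passes its speed limit or range.

## Working session

There is one attempt and no reset: what is moved stays moved. The work goes in short steps, Python scripts to look and compute and a shell command to move; the robot and the scene stay as the last step left them, time stands still between calls to the robot, and variables do not carry over. Pictures are saved under pics/ and viewed, at most 10 in all, crops included, and the job is handed in when it is done.

```bash
ls; mkdir -p pics
python3 - <<'E'
from cell import manip
import cv2,numpy as np
ims=[]
for n in("scene","side"):
    p,d=manip.camera(n); ims.append(p); np.savez(f"pics/{n}0.npz",p=p,d=d); i=manip.camera_info(n); print(n,i)
    cv2.imwrite(f"pics/{n}0.png",cv2.cvtColor(p,cv2.COLOR_RGB2BGR))
print(manip.read_state(),manip.grip_depth)
E
```

```text
cell.py
nudge.py
pics
scene {'K': array([[472.92113794,   0.        , 257.74543838],
       [  0.        , 472.92113794, 191.52207626],
       [  0.        ,   0.        ,   1.        ]]), 'rvec': array([ 2.12985421, -0.69436568,  0.34466756]), 'tvec': array([-417.9445735 ,  242.02022606, 1195.54790565])}
side {'K': array([[389.27792683,   0.        , 256.49454146],
       [  0.        , 389.27792683, 193.98336839],
       [  0.        ,   0.        ,   1.        ]]), 'rvec': array([ 2.09893861, -0.35559227,  0.21491263]), 'tvec': array([-492.65942399,  176.52716494,  986.00785426])}
{'clock': 0.1, 'joints': array([ 1.23941504e+00,  3.00402016e-01,  1.52149636e+00, -1.26522396e-06,
        1.32072456e+00, -6.66128733e-02]), 'qd': array([ 1.04158872e-03, -9.24476151e-04, -2.68345074e-03,  7.31269325e-05,
        2.48185395e-03,  1.30230066e-03]), 'effort': array([ 1.03006954e-03, -5.32632172e+01, -3.53290057e+01,  7.09584542e-02,
        2.35468056e-02, -4.41026407e-05]), 'eef_pos': array([143.8611519 , 530.61062875, 204.96006992]), 'eef_rot': array([-3.14056457e+00, -6.73565326e-05,  2.87682452e+00]), 'wrist_force': array([ 0.27585859, -0.26281841, -0.68566306]), 'moment': array([-0.06445686,  0.02222623,  0.00873537]), 'finger_force': 0.0, 'finger_gap': 93.8261671078414} -18.8
```

View pics/scene0.png

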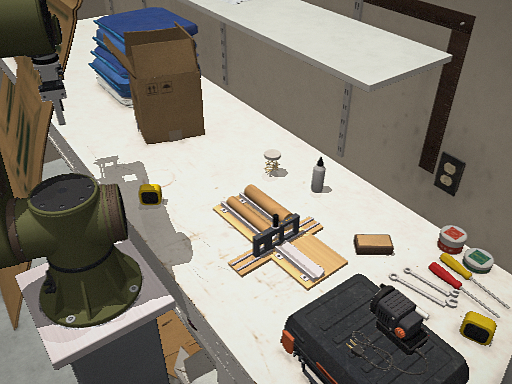

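View pics/side0.png

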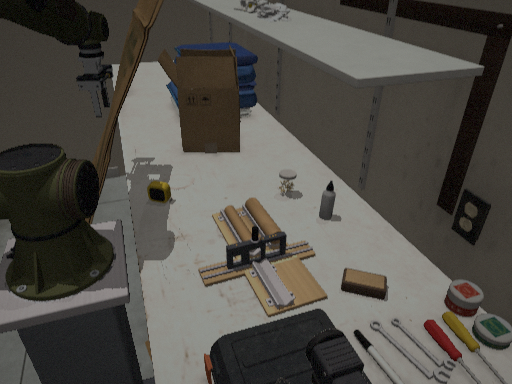

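```bash
cat > h.py <<'E'
import numpy as np,cv2
from cell import manip
def T(n):
    i=manip.camera_info(n); return np.array(i["K"]),cv2.Rodrigues(np.array(i["rvec"]))[0],np.array(i["tvec"],float)
def cloud(n,d):
    K,R,t=T(n); v,u=np.mgrid[:384,:512]
    c=np.stack([(u-K[0,2])/K[0,0]*d,(v-K[1,2])/K[1,1]*d,d],-1)
    return (c-t)@R
def ray(n,u,v,z):
    K,R,t=T(n); o=-R.T@t; r=R.T@np.linalg.inv(K)@[u,v,1]; return o+r*(z-o[2])/r[2]
def proj(n,P):
    K,R,t=T(n); c=R@np.asarray(P,float)+t; return (K@c/c[2])[:2]
E
python3 - <<'E'
from h import *
a=[]
for n,(x,y) in(("scene",(205,170)),("side",(190,190))):
    z=np.load(f"pics/{n}0.npz"); p=z["p"]; P=cloud(n,z["d"]); 
    c=p[y:y+130,x:x+160]; a.append(cv2.resize(c,None,fx=4.5,fy=4.5,interpolation=cv2.INTER_CUBIC)[:585] if n=="scene" else c)
    # heights above 5 over region, top-down centroid of black handle
    hsv=cv2.cvtColor(p,cv2.COLOR_RGB2HSV)
    m=(P[...,2]>85)&(P[...,2]<125)&(P[...,0]>300)&(P[...,0]<560)&(abs(P[...,1])<250)&(z["d"]>0)
    print(n,m.sum(),P[m].mean(0) if m.any() else 0,P[m].min(0),P[m].max(0))
    m=(P[...,2]>66)&(P[...,2]<82)&(P[...,0]>300)&(P[...,0]<600)&(abs(P[...,1])<250)&(z["d"]>0)
    q=P[m]; vx=cv2.fitLine(q[:,:2].astype(np.float32),cv2.DIST_HUBER,0,.01,.01).ravel(); s=(q[:,:2]-vx[2:])@vx[:2]
    print(len(q),vx,np.percentile(s,[0,2,98,100]),"z",np.percentile(q[:,2],[50,90]))
cv2.imwrite("pics/crop1.png",cv2.cvtColor(a[0],cv2.COLOR_RGB2BGR))
E
```

```text
scene 67 [ 456.67610132 -159.70253529  103.81949527] [ 448.24253421 -167.04546315   85.05505591] [ 467.1213727  -150.23273952  119.75366504]
358 [ 9.9857473e-01  5.3371377e-02  4.5972562e+02 -1.6115732e+02] [-73.95215292 -72.19977414  78.2129695   82.34900067] z [76.42097609 79.41285217]
side 82 [ 458.66787414 -163.02680932  104.53768331] [ 452.7993091  -169.18056672   85.55985945] [ 466.76217333 -151.34680633  119.31119327]
453 [ 9.9876243e-01  4.9735229e-02  4.6330478e+02 -1.6415694e+02] [-74.53350574 -73.86042239  76.31828343  79.2503685 ] z [76.78911161 79.25661231]
```

View pics/crop1.png

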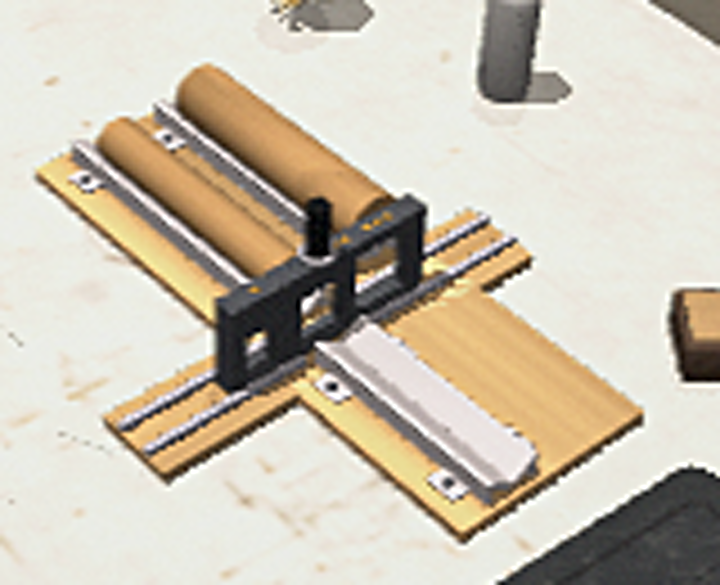

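Run:
```python
from h import *
from scipy.optimize import least_squares
Y=np.array([.9987,.0515]);X=np.array([Y[1],-Y[0]]);o=np.array([457.7,-161.4])
for n in("scene","side"):
    z=np.load(f"pics/{n}0.npz"); p=z["p"].astype(int); P=cloud(n,z["d"]); 
    S=np.stack([(P[...,:2]-o)@X,(P[...,:2]-o)@Y,P[...,2]],-1); ok=z["d"]>0
    sat=(p[...,0]-p[...,2]>40)
    for lo,hi,r,c in((-45,32,16,36),(38,110,21,42)):
        m=ok&(S[...,0]>-230)&(S[...,0]<-12)&(S[...,1]>lo)&(S[...,1]<hi)&(S[...,2]>32)&sat
        q=S[m]
        f=lambda a:np.hypot(q[:,1]-a[0]-a[1]*(q[:,0]+110),q[:,2]-a[2])-a[3]
        s=least_squares(f,[(lo+hi)/2,0,c,r],loss="huber",f_scale=1.5).x
        g=abs(f(s))<3
        print(n,len(q),g.sum(),s.round(3),"x range",np.percentile(q[g,0],[0,1,99,100]).round(1))
    # end face & V rims of exit channel; shelf
    m=ok&(S[...,0]>25)&(S[...,0]<160)&(S[...,1]>-40)&(S[...,1]<40)&(S[...,2]>18)&(S[...,2]<32)&~sat
    q=S[m]; print("exit",len(q),np.percentile(q[:,1],[1,5,50,95,99]).round(1),np.percentile(q[:,0],[1,99]).round(1))
    hi=q[q[:,2]>24.5];v=np.percentile(hi[:,1],[2,20,50,80,98]).round(1);print(v)
    m=ok&(P[...,0]>540)&(P[...,2]>150)&(abs(P[...,1])<400)&(P[...,0]<760); q=P[m]
    print("shelf",len(q),np.percentile(q,[0,1,5,50,95],axis=0).round(0).tolist())
```

```text
scene 493 436 [6.5410e+00 2.0000e-03 3.7067e+01 1.4827e+01] x range [-216.3 -213.   -38.8  -36.8]
scene 624 544 [ 7.6363e+01 -1.0000e-03  4.3033e+01  1.9843e+01] x range [-216.4 -211.5  -35.5  -32.8]
exit 583 [-15.  -13.3  10.3  24.8  26.6] [ 26.1 159.1]
[-14.  -10.5  16.2  22.7  26.5]
shelf 7084 [[593.0, -290.0, 475.0], [597.0, -288.0, 478.0], [598.0, -284.0, 481.0], [660.0, -48.0, 494.0], [749.0, 339.0, 496.0]]
side 370 365 [8.2270e+00 4.0000e-03 3.7101e+01 1.5332e+01] x range [-210.4 -206.9  -46.1  -44.4]
side 483 476 [ 7.8189e+01 -1.0000e-03  4.3287e+01  2.0154e+01] x range [-209.5 -205.5  -33.1  -31.8]
exit 708 [-12.  -11.4  11.3  25.9  27.7] [ 27.1 159.2]
[-11.9  -9.    0.1  23.9  27.7]
shelf 5726 [[596.0, -292.0, 476.0], [598.0, -290.0, 478.0], [599.0, -288.0, 480.0], [663.0, -115.0, 494.0], [750.0, 358.0, 496.0]]
```

```bash
cat > to.py <<'E'
import sys,numpy as np
from scipy.spatial.transform import Rotation as Ro
from cell import manip
x,y,z,yaw=map(float,sys.argv[1:5]); s=manip.read_state()
R=Ro.from_euler("xyz",s["eef_rot"]); G=Ro.from_euler("xyz",[np.pi,0,yaw])
print(s["clock"],s["eef_pos"].round(1),"->",R.inv().apply(np.array([x,y,z])-s["eef_pos"]).round(1),(R.inv()*G).as_rotvec().round(4))
E
T='[-470,-546,-55,0,0,1.25]'
python3 nudge.py '[[-470,-546,-55,0,0,1.25],[-470,-546,-55,0,0,1.25],[-470,-546,-55,0,0,1.25],[-470,-546,-55,0,0,1.25],[-470,-546,-55,0,0,1.25]]' 40
python3 to.py 455 -120 260 1.623; python3 -c "
from cell import manip;print(manip.camera_info('wrist'))"
```

```text
clock: 0.6
eef_pos: [251.6, 304.0, 224.4]
eef_rot: [-3.142, 0.0, 2.121]
wrist_force: [1.1, 0.5, 0.1]
finger_gap: 57.5
finger_force: 0.0
0.6 [251.6 304.  224.4] -> [-467.8  -48.5  -35.5] [-0.000e+00  1.000e-04  4.982e-01]
{'K': array([[337.7261853 ,   0.        , 251.78228766],
       [  0.        , 337.7261853 , 185.44459316],
       [  0.        ,   0.        ,   1.        ]]), 'mount': array([[-4.54918260e-04, -9.66352120e-01, -2.57222419e-01,
         7.47468115e+01],
       [ 9.99999868e-01, -3.78046212e-04, -3.48307282e-04,
         5.24087919e-01],
       [ 2.39345519e-04, -2.57222543e-01,  9.66352165e-01,
        -1.80036362e+02],
       [ 0.00000000e+00,  0.00000000e+00,  0.00000000e+00,
         1.00000000e+00]])}
```

```bash
python3 nudge.py '[[-468,-48,-35,0,0,0.498],[-468,-48,-35,0,0,0.498],[-468,-48,-35,0,0,0.498],[-468,-48,-35,0,0,0.498],[-468,-48,-35,0,0,0.498]]'
python3 nudge.py '[[-224,-24,-17,0,0,0],[-224,-24,-17,0,0,0],[-224,-24,-17,0,0,0],[-224,-24,-17,0,0,0],[-224,-24,-17,0,0,0]]'
cat >> h.py <<'E'
from scipy.spatial.transform import Rotation as Ro
def wrist(save):
    s=manip.read_state(); p,d=manip.camera("wrist"); i=manip.camera_info("wrist")
    M=np.eye(4);M[:3,:3]=Ro.from_euler("xyz",s["eef_rot"]).as_matrix();M[:3,3]=s["eef_pos"];M=M@i["mount"]
    cv2.imwrite(f"pics/{save}.png",cv2.cvtColor(p,cv2.COLOR_RGB2BGR)); np.savez(f"pics/{save}.npz",p=p,d=d,M=M,K=i["K"]); return p,d,M,np.array(i["K"])
def wcloud(d,M,K):
    v,u=np.mgrid[:384,:512]; c=np.stack([(u-K[0,2])/K[0,0]*d,(v-K[1,2])/K[1,1]*d,d],-1); return c@M[:3,:3].T+M[:3,3]
def wray(u,v,z,M,K):
    r=M[:3,:3]@np.linalg.inv(K)@[u,v,1]; return M[:3,3]+r*(z-M[2,3])/r[2]
E
python3 to.py 455 -120 260 1.623; python3 -c "
from h import *
wrist('w1');print(manip.read_state()['joints'])"
```

```text
clock: 1.1
eef_pos: [361.0, 79.8, 243.3]
eef_rot: [3.141, -0.0, 1.627]
wrist_force: [0.8, 1.1, -0.2]
finger_gap: 39.8
finger_force: 0.0
clock: 1.6
eef_pos: [349.0, -146.1, 260.2]
eef_rot: [-3.142, 0.0, 1.626]
wrist_force: [0.2, 0.5, -0.1]
finger_gap: 40.2
finger_force: 0.0
1.6 [ 349.  -146.1  260.2] -> [ 20.2 107.3   0.2] [-0.      0.0004  0.0033]
[-4.96067847e-01 -1.37770704e-01  1.86607388e+00 -8.99740133e-04
  1.41315337e+00 -5.50878167e-01]
```

View pics/w1.png

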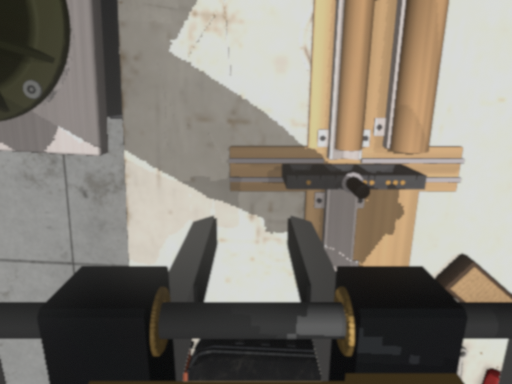

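The picture shows the plate (columns 283–425, row 177), the handle near (355,183), the thin dowel in the channel (column 352) and the thick one in the rack (column 410). I'll centre over it.

```bash
python3 nudge.py '[[20,107,0,0,0,0],[20,107,0,0,0,0],[20,107,0,0,0,0],[20,107,0,0,0,0]]'
cat > m.py <<'E'
from h import *
import sys
from scipy.optimize import least_squares
p,d,M,K=wrist(sys.argv[1]); P=wcloud(d,M,K); p=p.astype(int); ok=(d>0)
Y=np.array([.9987,.0515]);X=np.array([Y[1],-Y[0]]);o=np.array([457.7,-161.4])
S=np.stack([(P[...,:2]-o)@X,(P[...,:2]-o)@Y,P[...,2]],-1); sat=p[...,0]-p[...,2]>40
near=ok&(abs(S[...,0])<250)&(abs(S[...,1])<160)
h=near&(S[...,2]>112)&(S[...,2]<123)&(abs(S[...,0])<40); q=S[h]; print("handle top",len(q),q.mean(0).round(1),q.min(0).round(1),q.max(0).round(1))
t=near&(S[...,2]>72)&(S[...,2]<80)&(abs(S[...,0])<30);q=S[t]
l=np.polyfit(q[:,1],q[:,0],1);print("plate top",len(q),q[:,:2].min(0).round(1),q[:,:2].max(0).round(1),"line x",l.round(4))
for lo,hi,r,c in((-25,45,16,36),(50,110,21,42)):
    m=near&(S[...,0]>-230)&(S[...,0]<120)&(S[...,1]>lo)&(S[...,1]<hi)&(S[...,2]>c)&(S[...,2]<68)&sat; q=S[m]
    f=lambda a:np.hypot(q[:,1]-a[0]-a[1]*(q[:,0]+110),q[:,2]-a[2])-a[3]
    s=least_squares(f,[(lo+hi)/2,0,c,r],loss="huber",f_scale=1.5).x;g=abs(f(s))<2.5
    print("dowel",g.sum(),s.round(3),np.percentile(q[g,0],[0,1,99,100]).round(1))
E
python3 m.py w2
```

```text
clock: 2.05
eef_pos: [455.8, -116.5, 259.1]
eef_rot: [-3.14, -0.001, 1.63]
wrist_force: [0.1, 1.0, 0.3]
finger_gap: 40.1
finger_force: 0.0
handle top 186 [ -5.    2.6 116.9] [-11.4  -5.1 112.1] [  3.2  10.1 119.4]
plate top 1756 [-15.7 -69.3] [ 4.7 84.7] line x [-0.0058 -4.5691]
dowel 3971 [7.5590e+00 2.0000e-03 3.6589e+01 1.5495e+01] [-214.3 -212.5  -39.2  -36.4]
dowel 6057 [7.7555e+01 2.0000e-03 4.2620e+01 2.0523e+01] [-213.8 -211.9  -36.3  -33.6]
```

View pics/w2.png

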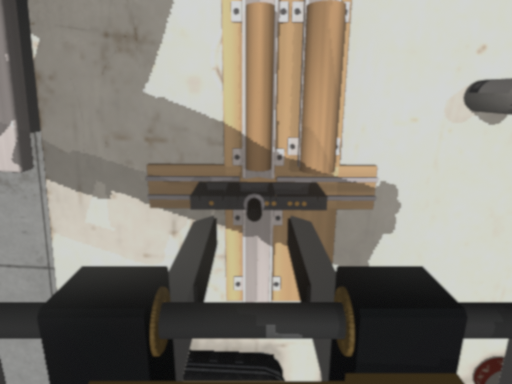

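The thin dowel is in the channel and the plate sits at about −5 mm. The measured sizes agree with the given ones: plate 154 mm, handle top 117 mm, dowel radii. Next I'll pinch the handle.

```bash
python3 to.py 460 -156.5 86 1.623
```

```text
2.1 [ 455.  -116.8  259.5] -> [-40.    2.9 173.5] [-0.0014 -0.0004  0.0068]
```

```bash
python3 nudge.py '[[-40,3,10,0,0,0.005],[-40,3,60,0,0,0.005],[-40,3,110,0,0,0.005],[-40,3,150,0,0,0.005],[-40,3,173,0,0,0.005]]' 40
python3 nudge.py '[[0,0,0,0,0,0],[0,0,0,0,0,0],[0,0,0,0,0,0],[0,0,0,0,0,0]]' 0 30;python3 nudge.py '[[0,0,0,0,0,0],[0,0,0,0,0,0]]' ; python3 to.py 513 -153.8 86 1.623
```

```text
clock: 2.6
eef_pos: [458.3, -156.7, 84.8]
eef_rot: [-3.139, -0.001, 1.623]
wrist_force: [0.2, -0.5, 1.1]
finger_gap: 40.2
finger_force: 0.0
clock: 3.0
eef_pos: [461.3, -157.2, 88.8]
eef_rot: [3.139, 0.001, 1.624]
wrist_force: [-2.8, 0.4, 9.2]
finger_gap: 15.3
finger_force: 30.0
clock: 3.2
eef_pos: [461.4, -157.2, 88.8]
eef_rot: [3.139, 0.001, 1.624]
wrist_force: [-3.4, -0.3, 8.6]
finger_gap: 15.3
finger_force: 30.0
3.2 [ 461.4 -157.2   88.8] -> [ 0.6 51.7  3. ] [0.0024 0.0015 0.0009]
```

```bash
python3 nudge.py '[[0,0,-3,0,0,0],[0,14,-3,0,0,0],[0,28,-3,0,0,0],[0,42,-3,0,0,0],[0,52,-3,0,0,0]]'
python3 nudge.py '[[0,0,0,0,0,0],[0,0,0,0,0,0],[0,0,0,0,0,0]]'; python3 to.py 513.5 -153.8 86 1.623
```

```text
clock: 3.7
eef_pos: [512.2, -154.1, 89.1]
eef_rot: [-3.139, -0.0, 1.624]
wrist_force: [-2.3, -4.7, -15.0]
finger_gap: 15.6
finger_force: 30.0
clock: 4.0
eef_pos: [512.0, -154.1, 89.1]
eef_rot: [-3.14, -0.0, 1.624]
wrist_force: [2.3, -5.7, -19.8]
finger_gap: 15.3
finger_force: 30.0
4.0 [ 512.  -154.1   89.1] -> [0.2 1.5 3.1] [-0.0013 -0.0001  0.0009]
```

```bash
python3 nudge.py '[[0,1.5,1.5,0,0,0],[0,1.5,1.5,0,0,0]]'
python3 nudge.py '[[0,0,0,0,0,0],[0,0,0,0,0,0],[0,0,0,0,0,0]]' 44
python3 nudge.py '[[0,0,-40,0,0,0],[0,0,-80,0,0,0],[30,-20,-120,0,0,0],[70,-46,-150,0,0,0],[70,-46,-150,0,0,0]]';python3 nudge.py '[[0,0,0,0,0,0],[0,0,0,0,0,0]]' 
python3 m.py w3
```

```text
clock: 4.2
eef_pos: [514.4, -154.0, 89.1]
eef_rot: [3.141, 0.0, 1.624]
wrist_force: [-1.3, -2.3, -3.5]
finger_gap: 15.1
finger_force: 30.0
clock: 4.5
eef_pos: [514.5, -153.9, 89.0]
eef_rot: [3.141, 0.0, 1.624]
wrist_force: [0.2, 0.3, 0.2]
finger_gap: 35.9
finger_force: 0.0
clock: 5.0
eef_pos: [464.0, -84.6, 242.2]
eef_rot: [3.136, 0.001, 1.625]
wrist_force: [0.4, -0.8, -0.0]
finger_gap: 44.3
finger_force: 0.0
clock: 5.2
eef_pos: [464.7, -86.8, 237.8]
eef_rot: [-3.141, -0.0, 1.624]
wrist_force: [0.3, 0.2, -0.6]
finger_gap: 44.0
finger_force: 0.0
handle top 2 [ -2.8  49.5 115.2] [ -3.5  49.4 115. ] [ -2.1  49.5 115.5]
plate top 1681 [-14.2 -14.8] [  4.8 139.5] line x [-4.0000e-03 -4.5556e+00]
dowel 4066 [7.5890e+00 2.0000e-03 3.6570e+01 1.5533e+01] [-214.5 -212.5  -40.4  -36.7]
dowel 6165 [7.7561e+01 2.0000e-03 4.2683e+01 2.0482e+01] [-213.6 -211.8  -38.2  -34.3]
```

```bash
python3 to.py 453.3 72 31 1.623
```

```text
5.25 [464.7 -87.  237.4] -> [159.3  -2.7 206.5] [-0.0016 -0.0004  0.0004]
```

```bash
python3 nudge.py '[[45,-1,0,0,0,0],[90,-2,10,0,0,0],[130,-3,30,0,0,0],[159,-3,60,0,0,0],[159,-3,100,0,0,0]]' 0 20
python3 nudge.py '[[0,0,40,0,0,0],[0,0,80,0,0,0],[0,0,106,0,0,0],[0,0,106,0,0,0]]';python3 to.py 454 62 31 1.623
```

```text
clock: 5.75
eef_pos: [453.5, 74.2, 137.2]
eef_rot: [3.141, -0.0, 1.626]
wrist_force: [0.9, -0.6, 0.1]
finger_gap: 7.4
finger_force: 0.0
clock: 6.15
eef_pos: [451.0, 71.4, 28.6]
eef_rot: [-3.134, 0.0, 1.623]
wrist_force: [0.5, 0.2, -0.6]
finger_gap: 0.2
finger_force: 0.0
6.15 [451.   71.4  28.6] -> [-9.5  2.5 -2.4] [-0.0079  0.0002 -0.0001]
```

```bash
python3 nudge.py '[[0,0,0,0,0,0],[-5,0.5,0,0,0,0],[-10,0.5,0,0,0,0],[-15,0.5,0,0,0,0],[-20,0.5,0,0,0,0]]';python3 nudge.py '[[-3,0,0,0,0,0],[-6,0,0,0,0,0],[-9,0,0,0,0,0],[-12,0,0,0,0,0],[-12,0,0,0,0,0]]'
python3 to.py 455 35 31 1.623
```

```text
clock: 6.65
eef_pos: [455.3, 51.8, 33.3]
eef_rot: [3.14, -0.0, 1.624]
wrist_force: [1.1, 3.4, 2.9]
finger_gap: 0.3
finger_force: 1.5
clock: 7.15
eef_pos: [455.2, 39.8, 32.4]
eef_rot: [-3.141, 0.0, 1.624]
wrist_force: [0.1, -0.3, -0.3]
finger_gap: 0.1
finger_force: 0.0
7.15 [455.2  39.8  32.4] -> [-4.8 -0.4  1.4] [-0.0005  0.0003  0.0006]
```

```bash
python3 nudge.py '[[-2,0,1,0,0,0],[-4,0,1,0,0,0],[-6,0,1,0,0,0],[-8,0,1,0,0,0],[-8,0,1,0,0,0]]'
python3 -c "
from cell import manip;s=manip.read_state();print(s['wrist_force'],s['eef_pos'])"
```

```text
clock: 7.65
eef_pos: [455.4, 38.4, 32.1]
eef_rot: [3.141, -0.01, 1.623]
wrist_force: [-4.0, 66.4, 13.3]
finger_gap: 0.6
finger_force: 33.5
[-3.97327504 66.39568095 13.25177113] [455.3786918   38.41533982  32.06214757]
```

Blocked with 66 N at the narrow window, with the dowel's front on the plate face as computed. I'll back off and move the plate to the middle window.

```bash
python3 nudge.py '[[8,0,0,0,0,0],[20,0,0,0,0,0],[30,0,0,0,0,0],[30,0,-45,0,0,0],[30,0,-90,0,0,0]]'
python3 nudge.py '[[0,0,-40,0,0,0],[0,0,-60,0,0,0],[0,0,-60,0,0,0]]' 44; python3 to.py 514.6 -154.2 91 1.624
```

```text
clock: 8.15
eef_pos: [453.2, 62.5, 121.8]
eef_rot: [-3.138, 0.0, 1.624]
wrist_force: [0.1, -0.4, -0.6]
finger_gap: 0.4
finger_force: 0.0
clock: 8.45
eef_pos: [455.2, 62.3, 184.0]
eef_rot: [3.137, 0.0, 1.624]
wrist_force: [0.7, 0.6, 0.3]
finger_gap: 21.0
finger_force: 0.0
8.45 [455.2  62.3 184. ] -> [-219.3   47.5   93.3] [ 0.0046  0.0003 -0.0004]
```

```bash
python3 nudge.py '[[-48,10,0,0,0,0],[-96,20,0,0,0,0],[-144,32,0,0,0,0],[-190,44,0,0,0,0],[-219,47.5,0,0,0,0]]'
python3 nudge.py '[[0,0,0,0,0,0],[0,0,20,0,0,0],[0,0,50,0,0,0],[0,0,80,0,0,0],[0,0,92,0,0,0]]'
python3 nudge.py '[[0,0,0,0,0,0],[0,0,0,0,0,0]]'; python3 to.py 514.6 -154.2 91 1.624
```

```text
clock: 8.95
eef_pos: [513.1, -156.7, 179.5]
eef_rot: [-3.139, -0.001, 1.622]
wrist_force: [-0.8, 0.8, -0.2]
finger_gap: 43.6
finger_force: 0.0
clock: 9.45
eef_pos: [511.4, -152.7, 85.9]
eef_rot: [-3.137, -0.002, 1.624]
wrist_force: [-0.1, 0.3, 1.3]
finger_gap: 43.7
finger_force: 0.0
clock: 9.65
eef_pos: [513.5, -153.8, 90.3]
eef_rot: [3.141, 0.0, 1.624]
wrist_force: [0.3, 0.2, 1.0]
finger_gap: 44.0
finger_force: 0.0
9.65 [ 513.5 -153.8   90.3] -> [-0.5  1.1 -0.7] [0.0005 0.0003 0.0001]
```

```bash
python3 nudge.py '[[0,0.5,-1,0,0,0],[0,1,-1,0,0,0],[0,1,-1,0,0,0],[0,1,-1,0,0,0],[0,1,-1,0,0,0]]' 0 30
python3 to.py 464.8 -156.5 91 1.624
```

```text
clock: 10.15
eef_pos: [514.4, -154.0, 90.9]
eef_rot: [3.141, 0.0, 1.624]
wrist_force: [0.2, -0.3, 3.5]
finger_gap: 15.1
finger_force: 30.0
10.15 [ 514.4 -154.    90.9] -> [  0.1 -49.6  -0.1] [ 0.0006  0.0003 -0.0002]
```

```bash
python3 nudge.py '[[0,-13,0,0,0,0],[0,-26,0,0,0,0],[0,-38,0,0,0,0],[0,-46,0,0,0,0],[0,-49.6,0,0,0,0]]'
python3 nudge.py '[[0,0,0,0,0,0],[0,0,0,0,0,0]]';python3 to.py 464.8 -156.5 91 1.624
```

```text
clock: 10.65
eef_pos: [464.5, -156.7, 90.9]
eef_rot: [3.141, 0.0, 1.624]
wrist_force: [1.9, -0.3, 2.6]
finger_gap: 15.6
finger_force: 30.0
clock: 10.85
eef_pos: [464.7, -156.7, 90.9]
eef_rot: [-3.141, 0.0, 1.624]
wrist_force: [-1.6, 0.6, 7.6]
finger_gap: 15.5
finger_force: 30.0
10.85 [ 464.7 -156.7   90.9] -> [ 0.2  0.1 -0.1] [-0.0003  0.0002 -0.0002]
```

```bash
python3 nudge.py '[[0,0,0,0,0,0],[0,0,0,0,0,0],[0,0,0,0,0,0]]' 44
python3 nudge.py '[[0,0,-40,0,0,0],[0,0,-80,0,0,0],[30,0,-120,0,0,0],[70,0,-148,0,0,0],[70,0,-148,0,0,0]]';python3 nudge.py '[[0,0,0,0,0,0],[0,0,0,0,0,0]]' 
python3 m.py w4; python3 to.py 454.5 60 31 1.624
```

```text
clock: 11.15
eef_pos: [464.6, -156.5, 90.2]
eef_rot: [-3.141, -0.0, 1.624]
wrist_force: [0.3, -0.4, -0.6]
finger_gap: 35.8
finger_force: 0.0
clock: 11.65
eef_pos: [461.9, -84.1, 242.3]
eef_rot: [3.136, 0.001, 1.627]
wrist_force: [0.3, -0.6, 0.2]
finger_gap: 44.2
finger_force: 0.0
clock: 11.85
eef_pos: [460.6, -87.1, 237.4]
eef_rot: [-3.14, -0.0, 1.623]
wrist_force: [-0.3, 0.6, 0.2]
finger_gap: 43.9
finger_force: 0.0
handle top 211 [ -5.3   7.3 116.8] [-12.1   0.2 112. ] [  3.7  14.9 119.4]
plate top 1024 [-15.2 -35.6] [ 4.8 89.2] line x [-0.0124 -4.873 ]
dowel 3748 [7.6280e+00 2.0000e-03 3.6485e+01 1.5587e+01] [-191.2 -189.8  -17.1  -13.6]
dowel 6186 [7.7597e+01 2.0000e-03 4.2644e+01 2.0517e+01] [-213.5 -211.8  -38.2  -34.5]
11.9 [460.6 -87.3 237.3] -> [147.3   2.1 206.4] [-0.0022 -0.0006 -0.001 ]
```

The handle is at 7.3 mm and the channel at 7.6 mm, so the middle window is centred. Now I'll push.

```bash
python3 nudge.py '[[45,0,0,0,0,0],[90,1,10,0,0,0],[125,2,30,0,0,0],[147,2,60,0,0,0],[147,2,100,0,0,0]]' 0 20
python3 nudge.py '[[0,0,40,0,0,0],[0,0,80,0,0,0],[0,0,105,0,0,0],[0,0,105,0,0,0],[-10,0,105,0,0,0]]'
python3 nudge.py '[[-5,0,0,0,0,0],[-9,0,0,0,0,0],[-12,0,0,0,0,0],[-15,0,0,0,0,0],[-18,0,0,0,0,0]]';python3 to.py 461.2 -79 31 1.624
```

```text
clock: 12.4
eef_pos: [455.3, 61.7, 137.5]
eef_rot: [3.141, -0.0, 1.625]
wrist_force: [1.4, 0.5, -0.8]
finger_gap: 7.6
finger_force: 0.0
clock: 12.9
eef_pos: [455.7, 50.0, 33.6]
eef_rot: [-3.14, -0.0, 1.624]
wrist_force: [0.0, -0.4, -0.4]
finger_gap: 0.4
finger_force: 0.0
clock: 13.4
eef_pos: [457.0, 32.2, 34.0]
eef_rot: [3.14, -0.0, 1.624]
wrist_force: [1.0, 4.0, 2.0]
finger_gap: 0.6
finger_force: 1.5
13.4 [457.   32.2  34. ] -> [-111.3   -1.7    3. ] [ 0.0011 -0.0001 -0.0002]
```

```bash
python3 nudge.py '[[-8,0,2,0,0,0],[-16,0,2,0,0,0],[-24,-0.5,2,0,0,0],[-32,-0.5,2,0,0,0],[-40,-0.5,2,0,0,0]]'
python3 nudge.py '[[-8,0,0,0,0,0],[-16,0,0,0,0,0],[-24,-0.5,0,0,0,0],[-32,-0.5,0,0,0,0],[-40,-0.5,0,0,0,0]]'
```

```text
clock: 13.9
eef_pos: [458.2, -8.5, 31.4]
eef_rot: [-3.141, 0.0, 1.624]
wrist_force: [0.7, 0.6, 0.0]
finger_gap: 0.1
finger_force: 0.8
clock: 14.4
eef_pos: [459.9, -48.3, 31.5]
eef_rot: [-3.142, 0.0, 1.624]
wrist_force: [1.5, 2.0, 1.1]
finger_gap: 0.6
finger_force: 0.9
```

```bash
python3 nudge.py '[[-8,0,0,0,0,0],[-16,0,0,0,0,0],[-24,0,0,0,0,0],[-30,0,0,0,0,0],[-34,0,0,0,0,0]]'
python3 nudge.py '[[-2,0,0,0,0,0],[-2,0,0,0,0,0],[6,0,0,0,0,0],[16,0,0,0,0,0],[30,0,0,0,0,0]]'
python3 nudge.py '[[0,0,-40,0,0,0],[0,0,-90,0,0,0],[15,0,-140,0,0,0],[15,0,-190,0,0,0],[15,0,-205,0,0,0]]'
python3 nudge.py '[[0,0,0,0,0,0],[0,0,0,0,0,0]]'
python3 m.py w5; python3 -c "
from h import *
p,d=manip.camera('scene');cv2.imwrite('pics/s5.png',cv2.resize(p[150:300,190:350,::-1],None,fx=3,fy=3))
b=cv2.imread('pics/w5.png');a=cv2.imread('pics/s5.png');cv2.imwrite('pics/f5.png',cv2.resize(a,(480,450)))"
```

```text
clock: 14.9
eef_pos: [461.7, -82.2, 31.5]
eef_rot: [-3.142, 0.0, 1.624]
wrist_force: [1.3, 2.2, 1.5]
finger_gap: 0.6
finger_force: 1.0
clock: 15.4
eef_pos: [459.9, -50.6, 31.5]
eef_rot: [-3.141, 0.0, 1.624]
wrist_force: [-0.3, -0.3, -0.3]
finger_gap: 0.7
finger_force: 0.0
clock: 15.9
eef_pos: [460.2, -35.4, 241.4]
eef_rot: [3.135, 0.001, 1.625]
wrist_force: [0.4, 0.0, -0.7]
finger_gap: 0.5
finger_force: 0.0
clock: 16.1
eef_pos: [458.9, -35.9, 235.7]
eef_rot: [-3.141, -0.0, 1.624]
wrist_force: [0.0, -0.2, -0.1]
finger_gap: 0.2
finger_force: 0.0
handle top 26 [ -6.9   7.8 116.7] [-12.2   7.3 112.4] [-1.000e-01  8.300e+00  1.185e+02]Traceback (most recent call last):
  File "m.py", line 10, in <module>
    l=np.polyfit(q[:,1],q[:,0],1);print("plate top",len(q),q[:,:2].min(0).round(1),q[:,:2].max(0).round(1),"line x",l.round(4))
    raise TypeError("expected non-empty vector for x")
TypeError: expected non-empty vector for x
```

View pics/s5.png

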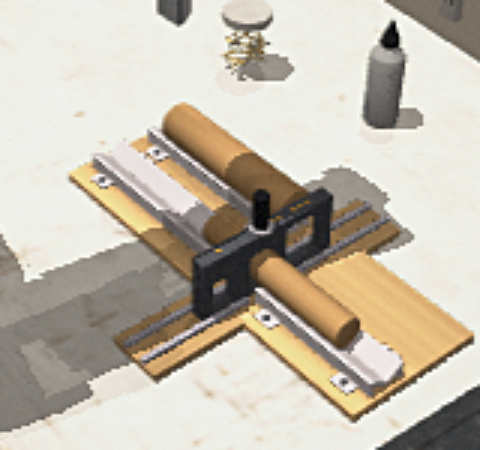

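View pics/w5.png

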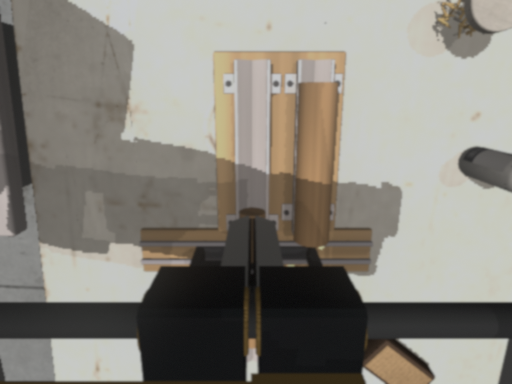

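Run:
```python
from h import *
S=np.array([465.05,-156.2]);Y=np.array([.9987,.0515]);X=np.array([Y[1],-Y[0]])
p,d=manip.camera("side");P=cloud("side",d);p=p.astype(int)
s=np.stack([(P[...,:2]-S)@X,(P[...,:2]-S)@Y,P[...,2]],-1)
m=(d>0)&(s[...,2]>34)&(s[...,2]<60)&(s[...,0]>12)&(s[...,0]<170)&(abs(s[...,1])<25)&(p[...,0]-p[...,2]>30)
print(m.sum(),np.percentile(s[m],[0,1,50,99,100],axis=0).round(1).tolist())
```

```text
435 [[12.1, -16.0, 34.0], [15.0, -15.0, 35.6], [71.6, -5.1, 49.5], [118.3, 13.4, 53.6], [119.0, 17.3, 54.8]]
```

The dowel's front end is at about stand x = 117 mm, so about 109 mm sticks out behind the plate, more than the 90 mm half. It lies straight in the channel, and the robot is clear of everything.

```bash
python3 -c "
from cell import manip;print(manip.sign_off())"
```

```text
the job is handed in; nothing more can be done
None
```

The dowel in the channel is the thin one, 32 mm across: the 25 mm window stopped it under a 66 N push, it passed through the 35 mm window, and it now lies in the exit channel with about 109 of its 180 mm behind the plate; the job is handed in.

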